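Step the incense trays

ROBOT

A 7-joint arm with a two-finger parallel gripper is mounted at the origin on the work surface. World frame = base frame: x ahead of the robot, y to its left, z up, the work surface at z = 0. Lengths are in m, angles in rad, forces in N, time in s.
With the tool pointing down it reaches from about 0.425 to 0.875 m from the base axis. Payload 4.7 kg.
Tool frame: the origin (TCP) lies at the very end of the fingers, on their centre line; the grasp point (between the pads) lies 19 mm behind it; z points along the fingers, y is the line along which they close (so a half turn about z gives the same grasp; the last joint's range is limited). The gripper opens to 87 mm and grips with 3 to 60 N. Pads are 19 mm wide; open, the fingers measure 117 mm over their backs; the gripper's body (75 mm by 190 mm) begins 51 mm behind the grasp point.
Start: joints at [-1.148, 0.321, -0.07, 1.45, 0.023, 1.371, -0.057], TCP at [0.258, 0.596, 0.223] pointing down, gripper open.
Joint ranges: [-2.86, 2.86], [-0.3, 2.09], [-1.38, 1.24], [0.06, 2.45], [-1.56, 4.7], [0.09, 2.05], [-2.69, 2.69]. Speed limits (rad/s): [2.57, 2.57, 3.14, 3.14, 3.14, 3.14, 3.14].

INTERFACE

Orientations are given as a rotation vector (axis times angle).
In Python, from bench import sensors, eyes, job_done, boxes_of gives the robot as it stands.
- The arm moves only by the tool apply_moves, never from a script. Its argument "series" is a list of rows, each a list of 2 entries, a list of its own where there are three numbers: the shift along the tool's x, y, z in units of 0.4 m (1.0 is 0.4 m), then the turn, a rotation vector about the tool's x, y, z in units of 4 degrees (1.0 is 4 degrees). A call has 1 to 12 rows; each row shifts and turns the commanded pose from where the row before left it, along the tool's axes as they then stand; what a row does not reach is not made up. A row lasts 1/10 s, in which the tool goes at most 50 mm and 8.59 degrees, less where a joint would pass 70% of its speed; a pose out of reach is approached as far as the arm can. A call with a number of a shift or a turn outside -1 to 1 is refused whole. A call with a gripper value outside its range is refused whole. "grip" is the opening, from -1 (shut) to 1 (fully open), set as the call begins (left out, the last holds). The fingers move at their own pace and stop on an object; "force" is the grip in N (left out, the last holds). Time passes only in rows, so rows that do not move let the fingers close. It gives the time, the measured TCP pose, the force, the opening and the grip force at its end, in the units of the state.
- sensors.get_state(): the state, without advancing time (a new reading comes with each control period).
- eyes.camera(name): name is "scene" or "top" or "wrist"; returns a dict with "image" (480x640x3 uint8, blue, green, red), "z_map" (480x640 float32, m along the optical axis (not along the pixel's ray), 0 where there is no reading), "camera_matrix" (3x3 intrinsics, pixels), "R" (3x3) and "t" (3): a world point X has camera coordinates R X + t. Camera axes: x right, y down, z forward; pixel columns grow to the right and rows downward; lengths in m; the calibration is good to about 2 mm. A picture is of the moment at which its call begins.
- job_done(): hands the job in; it is judged then, once.
Trained networks look in a picture, given as the dict that the camera call returned (one of the last four; its "shot" number tells which), for a name from the list of things; names that differ only in an ending like _2 or _b are one class to them, and where a whole thing is asked for, a point or a joint stands for the part that bears it (a point fixed in the world has none). Each returns a list of dicts, best first, with "conf" (0 to 1); they miss things now and then, are a little off and sometimes report something else, mostly with a low value. They report only what shows in the picture. A call takes as long as a camera call. They do not tell look-alikes from the thing itself.
- boxes_of(picture, label): "rect" ([left, top, right, bottom] in pixels, round what is visible of it).
The state is a dict: "time": time; "qpos": joint angles; "qvel": joint speeds; "joint_efforts": joint torques, N m; "tcp_pos": TCP position; "eef_rot": TCP orientation; "force": force on the tool from outside, world axes, zero at the start; "ft_torque": the same for the moment, N m; "gripper_width": opening from 0.0 (shut) to 1.0 (fully open); "finger_force": force on a finger pad.
Only numpy, scipy, OpenCV 4.12 (cv2) and the standard library are available. Lean on these libraries where they do the work, as an engineer would, in place of code of your own. Each camera call takes 0.05 s, during which the arm holds its last target. There are 200 camera calls.

TASK

Set out the incense trays in steps for tonight's sitting. Slide the tray that lies on the slate-footed base tray, without lifting it off, out towards the hand bell until its feet come up against the end wall of the base tray, and stack the spare tray on top, stepped the opposite way, towards the censer, until its feet come up against the end wall of the tray beneath. Lower the spare tray, do not drop it, and leave the base tray and the things around it where they stand.

Things in the scene. Friction and masses are not known exactly. Their poses are not given: they have to be found in the camera images.
- base_tray: Bottom of the set: open brown wooden tray, 66 mm (x) by 190 mm (y), on a slate plinth 86 by 210 by 14 mm; 0.9 kg, loose on the shelf. Origin: centre of the plinth's underside, z up, y along its length (either end may be nearer the bell). Walls 6 mm thick, so the well is 54 by 178 mm; inner floor at z = 20 mm, rim at z = 40 mm.
- middle_tray: Open brown wooden tray, 66 mm (x) by 190 mm (y), 34 mm high, about 0.19 kg, lying roughly square on the base tray. Origin: centre of its plan at the underside of its feet, z up, y along its length. Walls 6 mm thick (well 54 by 178 mm); floor's underside at z = 8, inner floor at 14, rim at 34 mm. Its origin is 32 mm above the base tray's when stacked.
- middle_tray_well (a point): Centre of the middle tray's inner floor, axes as the tray. The tray rests on the rim below and its feet hang in the well below, with 2.5 mm play each way in x. Along y it slides 40 mm either way from square; there its feet meet the end wall below. It slides at 1 to 2 N; pushed harder at the stop (a few N) it would shift the tray below.
- spare_tray: Third tray, same as the middle one in size, weight and frame, standing on its feet on the shelf at the near (robot) side of the stack. Stacked, its origin is 26 mm above the middle tray's. It can be gripped across its 66 mm width.
- spare_tray_foot (a point): Centre of the underside of the spare tray's foot at its +x, +y corner. Each loose tray has four round button feet, 14 mm across and 8 mm high with bevelled bottoms (9 mm across), centred at x = +-17.5 mm, y = +-42 mm from the tray's origin.
- bell: Silver hand bell standing mouth down beyond one end of the stack, 69 mm across, 132 mm high. Origin at the centre of its underside.
- censer: White porcelain censer, a round pot on three feet, 92 mm across, 74 mm high, beyond the other end of the stack from the bell. Origin at the centre of its underside.
- coaster: Square slate coaster, 110 by 110 by 8 mm, at the far side of the stack, with the cone dish on it. Origin at the centre of its underside.
- cone_dish: Black ceramic dish, 96 mm across, 20 mm high, standing on the coaster. Origin at the centre of its underside.
Mind the look-alikes: they are no part of the job. Leave any red or white look-alike of the middle_tray alone.

How it is judged:
At the end, for the whole second after the job is handed in: Middle tray flat on the base tray's rim, stepped 35 mm or more (stop at 40) towards the bell; spare tray flat on the middle tray's rim, stepped 35 mm or more from it towards the censer; feet in the wells, both at rest, base tray within 25 mm of its start (((y of bell in the frame of base_tray above 0 m and y of middle_tray in the frame of base_tray above 0.035 m and y of spare_tray in the frame of base_tray below 0.012 m) or (y of bell in the frame of base_tray below 0 m and y of middle_tray in the frame of base_tray below -0.035 m and y of spare_tray in the frame of base_tray above -0.012 m)) and horizontal distance between spare_tray and middle_tray above 0.035 m and z of middle_tray in the frame of base_tray between 0.029 and 0.035 m and z of spare_tray in the frame of base_tray between 0.054 and 0.062 m and angle between the y axis of middle_tray and the y axis of base_tray, either way round below 0.15 rad and angle between the y axis of spare_tray and the y axis of middle_tray, either way round below 0.15 rad and angle between each of middle_tray, spare_tray's own z axis and vertical below 0.05 rad and linear speed of each of middle_tray, spare_tray below 0.01 m/s and distance of base_tray from where it was at the start of the episode below 0.025 m); the robot touches nothing.
It fails at once if the spare tray is dropped (it moves faster than 0.5 m/s with no finger touching it, a fall of over 13 mm) (contact force between the fingers and spare_tray below 0.05 N and linear speed of spare_tray above 0.5 m/s).
It fails at once if the middle tray is lifted off the base tray (its feet leave the well: it rises over 8 mm) (z of middle_tray in the frame of base_tray above 0.041 m).
It fails at once if the bell is shifted by more than 20 mm or tipped over (distance of bell from where it was at the start of the episode above 0.02 m or angle between bell's own z axis and vertical above 0.3 rad).
It fails at once if the censer is shifted by more than 20 mm or tipped over (distance of censer from where it was at the start of the episode above 0.02 m or angle between censer's own z axis and vertical above 0.3 rad).
It fails at once if the coaster or the cone dish is shifted by more than 20 mm (distance of any of coaster, cone_dish from where it was at the start of the episode above 0.02 m).
It also fails if it takes over 54 s, if anything falls off the work surface, if the arm or the gripper's body presses on something with over 40 N, if the wrist force passes 120 N, or if a joint passes its speed limit or range.

## Working session

There is one attempt and no reset: what is moved stays moved. The work goes in short steps, Python scripts to look and compute and a tool call to move; the robot and the scene stay as the last step left them, time stands still between calls to the robot, and variables do not carry over. Pictures are saved under pics/ and viewed, at most 10 in all, crops included, and the job is handed in when it is done.

Besides the shell and the picture viewer there is one more tool, called after "Request:" as name(argument=value, ...) on one line, values as JSON. apply_moves: Moves the arm, as the interface text tells. Its arguments: {"type":"object","properties":{"series":{"type":"array"},"grip":{"type":"number"},"force":{"type":"number"}},"required":["series"]}

```bash
mkdir -p pics; ls; cat > h.py <<'E'
import numpy as np, cv2
from bench import sensors, eyes, job_done, boxes_of
from scipy.spatial.transform import Rotation as Ro
def pts(p):
    z=p["z_map"];K=np.array(p["camera_matrix"]);v,u=np.mgrid[:480,:640]
    c=np.stack([(u-K[0,2])/K[0,0]*z,(v-K[1,2])/K[1,1]*z,z],-1)
    w=(c-np.array(p["t"]))@np.array(p["R"]); w[z==0]=np.nan
    return w
E
python3 - <<'E'
from h import *
print(sensors.get_state())
for n in("top","scene"):
    p=eyes.camera(n);cv2.imwrite(f"pics/{n}0.png",p["image"]);np.savez(f"{n}0.npz",**{k:v for k,v in p.items()})
    for l in ("base_tray","middle_tray","spare_tray","bell","censer","coaster","cone_dish"):
        print(n,l,[(np.round(d["rect"]).tolist(),round(d["conf"],2)) for d in boxes_of(p,l)])
E
```

```text
pics
{'time': 0.0, 'qpos': array([-1.14790214,  0.32179299, -0.07009675,  1.45165425,  0.02260957,
        1.37079631, -0.05690066]), 'qvel': array([ 8.97590917e-04, -5.96967225e-05, -1.39107902e-03,  1.54801320e-03,
       -1.12106938e-03,  9.29522283e-04, -1.95303969e-04]), 'joint_efforts': array([-1.00512563e-03, -4.91293931e+01, -4.04410483e-01, -3.12529314e+01,
       -6.39267149e-02,  4.32761677e-02,  1.59727069e-04]), 'tcp_pos': array([0.25820285, 0.59592318, 0.22149151]), 'eef_rot': array([-6.37548392e-01, -3.07593744e+00,  2.89481274e-03]), 'force': array([-0.71883878, -0.2929491 ,  0.45623934]), 'ft_torque': array([-0.02006283, -0.0543324 , -0.01835584]), 'finger_force': 0.0, 'gripper_width': 0.9992301193231468}
top base_tray [([266.0, 220.0, 368.0, 263.0], 0.96)]
top middle_tray [([466.0, 246.0, 554.0, 318.0], 0.78), ([360.0, 293.0, 430.0, 379.0], 0.69)]
top spare_tray [([219.0, 285.0, 307.0, 326.0], 0.62)]
top bell [([416.0, 212.0, 452.0, 246.0], 0.58)]
top censer []
top coaster [([227.0, 139.0, 282.0, 192.0], 0.76)]
top cone_dish [([230.0, 138.0, 272.0, 182.0], 0.87)]
scene base_tray [([283.0, 239.0, 370.0, 276.0], 0.63)]
scene middle_tray [([296.0, 230.0, 372.0, 258.0], 0.86), ([114.0, 213.0, 197.0, 272.0], 0.8), ([221.0, 170.0, 277.0, 227.0], 0.57)]
scene spare_tray [([318.0, 186.0, 396.0, 213.0], 0.58)]
scene bell [([210.0, 241.0, 236.0, 292.0], 0.59)]
scene censer [([432.0, 203.0, 474.0, 241.0], 0.93)]
scene coaster [([368.0, 277.0, 433.0, 328.0], 0.61)]
scene cone_dish [([296.0, 229.0, 376.0, 259.0], 0.18)]
```

View pics/top0.png

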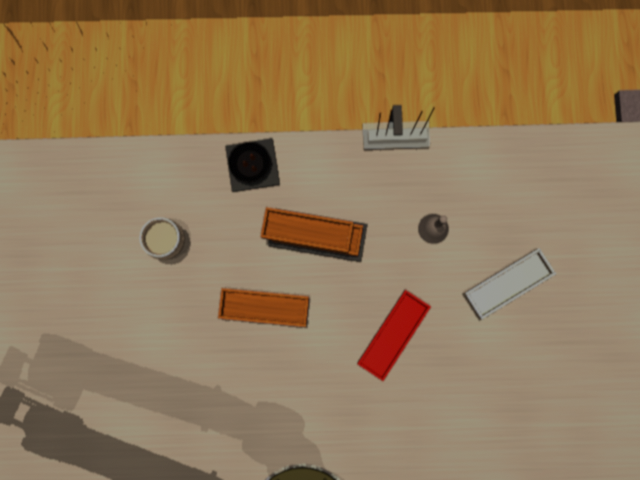

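View pics/scene0.png

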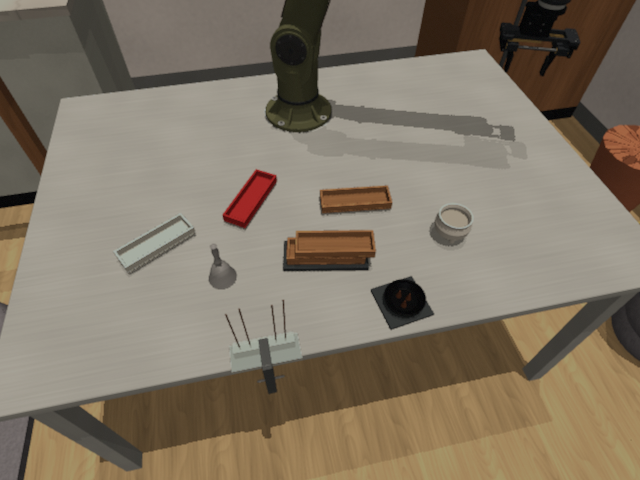

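The top view shows the stack at (314,232), the bell at (433,228), the censer at (162,238), the coaster and dish at (252,164), and the brown spare tray at (264,307). Three things could be taken for the middle tray: the brown one on the stack at (308,230), the red one at (394,335) and the white one at (508,284). By the description it is the brown tray on the slate plinth, and the brown one alone on the near side is the spare.

```bash
cat > m.py <<'E'
from h import *
def rect(P):
    c,s,a=cv2.minAreaRect((P[:,:2]*1000).astype(np.float32)); b=cv2.boxPoints((c,s,a))
    e=b[1]-b[0]; f=b[2]-b[1]; L=e if np.linalg.norm(e)>np.linalg.norm(f) else f
    if L[1]<0:L=-L   # long axis towards +y (left)
    return np.round(c,1),np.round(sorted(s),1),round(float(np.degrees(np.arctan2(L[1],L[0]))),2)
def meas(p,n):
    w=pts(p); img=p["image"].astype(int); z=w[...,2]
    hsv=cv2.cvtColor(p["image"],cv2.COLOR_BGR2HSV)
    return w,z,hsv
if __name__=="__main__":
    for n in("top","scene"):
        p=dict(np.load(f"{n}0.npz")); w,z,hsv=meas(p,n)
        sat=(hsv[...,1]>130)&(hsv[...,0]<25)&(hsv[...,0]>4)
        for l,r,zl,zh,col in (("middle",(255,195,375,270),.058,.075,1),("midbase rim",(255,195,375,270),.033,.046,1),("plinth",(255,195,375,270),.008,.08,0),("spare",(210,280,315,335),.012,.045,1),("bell",(405,200,460,255),.01,.2,0),("censer",(130,205,200,275),.01,.2,0),("coaster",(215,130,290,200),.004,.04,0)):
            # region in world from top image box
            if n=="top":
                m=np.zeros(z.shape,bool);m[r[1]:r[3],r[0]:r[2]]=1; a=w[m]; reg=globals().setdefault("R_",{}); reg[l]=(np.nanmin(a[:,:2],0),np.nanmax(a[:,:2],0))
            lo,hi=R_[l]; m=((w[...,:2]>lo)&(w[...,:2]<hi)).all(-1)&(z>zl)&(z<zh)
            if col: m&=sat
            P=w[m]; 
            if len(P)>5: print(n,l,len(P),*rect(P),"z",np.round(np.percentile(P[:,2],[5,50,95])*1000,1),np.round(P.mean(0)*1000,1))
E
python3 m.py
python3 - <<'E'
import cv2
i=cv2.imread("pics/top0.png")[195:335,205:375];cv2.imwrite("pics/crop0.png",cv2.resize(i,None,fx=4,fy=4,interpolation=2))
E
```

```text
top middle 677 [613.6 -24.8] [ 66.1 189.4] 78.91 z [60.  65.4 69.8] [612.2 -25.   65.3]
top midbase rim 1226 [610.2 -38.3] [ 66.7 206.5] 79.6 z [37.6 44.  45.8] [611.7 -37.6  43.2]
top plinth 3926 [612.3 -32.2] [ 89.8 251.3] 79.62 z [12.1 45.5 67. ] [607.  -39.8  42.3]
top spare 2075 [452.2  73.3] [ 65.  190.3] 83.06 z [12.4 15.9 35.8] [452.4  75.   20.5]
top bell 623 [ 617.5 -303. ] [62.  63.3] 77.9 z [ 11.9  42.5 125.8] [ 612.4 -298.4   47.1]
top censer 1518 [603.1 284.6] [86.8 88.1] 97.03 z [47.2 54.9 75. ] [603.8 285.   58. ]
top coaster 2733 [770.8 169.6] [157.5 313.6] 90.05 z [ 4.4 11.  27.6] [771.7 114.4  12.9]
scene middle 683 [612.3 -23.5] [ 70.  186.6] 78.37 z [58.9 65.2 68.7] [613.6 -26.4  64.5]
scene midbase rim 618 [610.8 -36.5] [ 67.7 205.7] 77.73 z [34.6 43.9 45.8] [614.7 -48.1  42.2]
scene plinth 3384 [611.6 -38.9] [ 85.6 222.3] 77.81 z [13.2 46.5 67.2] [617.8 -37.7  42.6]
scene spare 1508 [451.5  74.3] [ 70.2 187.5] 82.84 z [13.2 19.8 35.6] [448.7  75.5  22.5]
scene bell 640 [ 620.8 -298. ] [49.9 60.4] 120.02 z [ 12.4  43.6 125.1] [ 626.8 -299.6   50.1]
scene censer 1151 [604.3 288.3] [87.3 88.9] 107.39 z [36.  56.1 75.3] [607.1 285.9  58. ]
scene coaster 2208 [770.5 172.5] [155.9 309.7] 89.5 z [ 4.7 12.9 28.6] [776.2 105.6  14.3]
```

View pics/crop0.png

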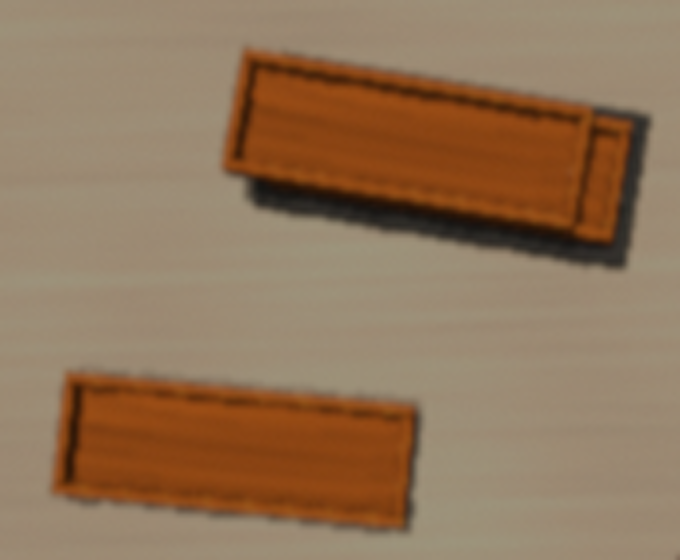

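The crop confirms it. The brown middle tray sits on the slate plinth, shifted about 16 mm towards the censer, and the matching brown spare lies below it in the picture. First I turn the tool, so that its x axis lies along the tray.

Request:
apply_moves(series=[[[0,0,0],[0,0,1]],[[0,0,0],[0,0,1]],[[0,0,0],[0,0,1]],[[0,0,0],[0,0,1]],[[0,0,0],[0,0,1]],[[0,0,0],[0,0,1]],[[0,0,0],[0,0,1]],[[0,0,0],[0,0,1]],[[0,0,0],[0,0,1]],[[0,0,0],[0,0,1]],[[0,0,0],[0,0,1]],[[0,0,0],[0,0,1]]], grip=0.0)

```text
time: 2.0
tcp_pos: [0.2584, 0.5964, 0.2226]
eef_rot: [1.837, 2.548, 0.0]
force: [0.4, -0.0, -0.1]
gripper_width: 0.5
finger_force: 0.0
```

Request:
apply_moves(series=[[[0,0,0],[0,0,1]],[[0,0,0],[0,0,1]],[[0,0,0],[0,0,1]],[[0,0,0],[0,0,1]],[[0,0,0],[0,0,1]],[[0,0,0],[0,0,1]],[[0,0,0],[0,0,1]],[[0,0,0],[0,0,0.4]],[[0,0,0],[0,0,0]]])

```text
time: 2.9
tcp_pos: [0.2584, 0.5965, 0.2226]
eef_rot: [2.424, 1.999, 0.0]
force: [-0.5, 0.3, -0.3]
gripper_width: 0.503
finger_force: 0.0
```

```bash
cat >> h.py <<'E'
def go(x,y,z,ang=None):
    s=sensors.get_state();R=Ro.from_rotvec(s["eef_rot"]).as_matrix()
    a=np.degrees(np.arctan2(R[1,0],R[0,0]))
    print("tcp",np.round(s["tcp_pos"]*1000,1),"xang",round(a,2),"tilt",np.round(R[:,2],3),"units(0.4)",np.round(R.T@(np.array([x,y,z])-s["tcp_pos"])/.4,4), "turn z units",None if ang is None else round(-((ang-a+180)%360-180)/4,3),"t",round(s["time"],2),"F",np.round(s["force"],2),"w",round(s["gripper_width"],3))
E
python3 -c "
from h import *
go(.636,.093,.2,78.9)
w=pts(dict(np.load('top0.npz')))
"
python3 - <<'E'
from m import *
for n in("top","scene"):
    p=dict(np.load(f"{n}0.npz")); w,z,hsv=meas(p,n)
    d=w[...,:2]-[.610,-.040]; m=(np.abs(d)<[.08,.14]).all(-1)&(z>.007)&(z<.022)
    P=w[m]; q=(P[:,:2]-[.610,-.040])@np.array([[np.cos(1.377),np.sin(1.377)],[np.sin(1.377),-np.cos(1.377)]]).T
    print(n,m.sum(),np.round(np.percentile(q,[0,1,99,100],axis=0)*1000,1))
E
```

```text
tcp [258.4 596.5 222.6] xang 79.01 tilt [ 0.  0. -1.] units(0.4) [-1.0557  1.1666  0.0566] turn z units 0.029 t 2.9 F [-0.49  0.29 -0.34] w 0.503
top 862 [[-147.4  -73.3]
 [-111.2  -42.2]
 [  99.9   44.5]
 [ 152.    84.6]]
scene 731 [[-109.4  -43.4]
 [-108.4  -38.6]
 [  98.6   42.5]
 [ 101.    43.2]]
```

Request:
apply_moves(series=[[[-0.053,0.058,0],[0,0,0]],[[-0.053,0.058,0],[0,0,0]],[[-0.053,0.058,0],[0,0,0]],[[-0.053,0.058,0],[0,0,0]],[[-0.053,0.058,0],[0,0,0]],[[-0.053,0.058,0],[0,0,0]],[[-0.053,0.058,0],[0,0,0]],[[-0.053,0.058,0],[0,0,0]],[[-0.053,0.058,0],[0,0,0]],[[-0.053,0.058,0],[0,0,0]],[[-0.053,0.058,0],[0,0,0]],[[-0.053,0.058,0],[0,0,0]]])

```text
time: 4.1
tcp_pos: [0.4837, 0.2925, 0.2229]
eef_rot: [-2.423, -2.0, -0.001]
force: [0.5, -0.2, 0.9]
gripper_width: 0.501
finger_force: 0.0
```

Request:
apply_moves(series=[[[-0.053,0.058,0],[0,0,0]],[[-0.053,0.058,0],[0,0,0]],[[-0.053,0.058,0],[0,0,0]],[[-0.053,0.058,0],[0,0,0]],[[-0.053,0.058,0],[0,0,0]],[[-0.053,0.058,0],[0,0,0]],[[-0.05,0.058,0.02],[0,0,0]],[[-0.05,0.058,0.02],[0,0,0]],[[0,0,0],[0,0,0]],[[0,0,0],[0,0,0]]])

```text
time: 5.1
tcp_pos: [0.6332, 0.0934, 0.2062]
eef_rot: [-2.425, -1.997, 0.001]
force: [0.3, 0.5, -0.6]
gripper_width: 0.499
finger_force: 0.0
```

```bash
python3 - <<'E'
from m import *
go(.636,.093,.046,78.9)
p=eyes.camera("wrist");cv2.imwrite("pics/w1.png",p["image"]);np.savez("w1.npz",**p)
w,z,hsv=meas(p,"w"); print(np.nanmin(w.reshape(-1,3),0),np.nanmax(w.reshape(-1,3),0),"cam",-np.array(p["R"]).T@p["t"])
sat=(hsv[...,1]>130)&(hsv[...,0]<25)&(hsv[...,0]>4)
for l,m in (("mid",sat&(z>.06)&(z<.072)),("brim",sat&(z>.036)&(z<.043)),("plinth",(z>.009)&(z<.018)&(hsv[...,2]<110))):
    P=w[m]
    if len(P)>20: print(l,len(P),rect(P))
E
```

```text
tcp [633.2  93.4 206.2] xang 78.93 tilt [-0.001  0.    -1.   ] units(0.4) [0.0005 0.0075 0.4005] turn z units 0.008 t 5.1 F [ 0.31  0.45 -0.57] w 0.499
[ 0.27153133 -0.99188972 -0.75856739] [1.54449302 0.35055108 0.32352636] cam [0.64849585 0.17229739 0.36894232]
mid 1779 (array([614.4,  -8.3]), array([ 65.8, 157.1]), 78.74)
brim 28 (array([600.3,  83.3]), array([116.2, 359.1]), 170.16)
plinth 8005 (array([623.3,  15.7]), array([295.9, 412.7]), 177.92)
```

View pics/w1.png

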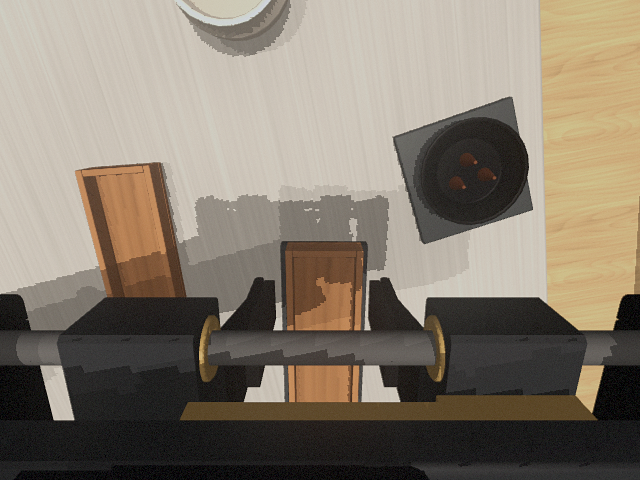

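The wrist view shows the middle tray's censer end at about (325,242), between the fingers. Its position agrees with the top view, near (0.630, 0.069). I narrow the fingers and go down beyond that end.

Request:
apply_moves(series=[[[0.01,0.009,0],[0,0,0]],[[0,0,0.05],[0,0,0]],[[0,0,0.05],[0,0,0]],[[0,0,0.05],[0,0,0]],[[0,0,0.05],[0,0,0]],[[0,0,0.05],[0,0,0]],[[0,0,0.05],[0,0,0]],[[0,0,0.05],[0,0,0]],[[0,0,0.03],[0,0,0]],[[0,0,0.017],[0,0,0]],[[0,0,0],[0,0,0]]], grip=-0.4)

```text
time: 6.25
tcp_pos: [0.6371, 0.0979, 0.0472]
eef_rot: [-2.423, -1.999, 0.001]
force: [0.3, -0.0, -0.6]
gripper_width: 0.297
finger_force: 0.0
```

```bash
python3 - <<'E'
from m import *
go(.6325,.0735,.047,78.9)
p=eyes.camera("scene");i=p["image"][180:330,200:480];cv2.imwrite("pics/s1.png",cv2.resize(i,None,fx=2.8,fy=2.8,interpolation=2))
E
```

```text
tcp [637.1  97.9  47.2] xang 79.04 tilt [-0.001  0.    -1.   ] units(0.4) [-0.0621  0.0002  0.0006] turn z units 0.036 t 6.25 F [ 0.29 -0.01 -0.64] w 0.297
```

View pics/s1.png

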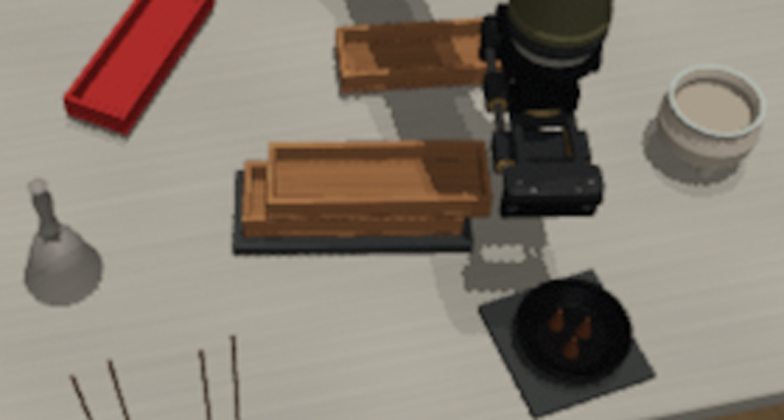

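The fingers stand clear beyond the censer end of the middle tray, near (545,195) in the crop. I push slowly towards the bell.

Request:
apply_moves(series=[[[-0.0125,0,0],[0,0,0]],[[-0.0125,0,0],[0,0,0]],[[-0.0125,0,0],[0,0,0]],[[-0.0125,0,0],[0,0,0]],[[-0.0125,0,0],[0,0,0]],[[-0.0125,0,0],[0,0,0]],[[-0.0125,0,0],[0,0,0]],[[-0.0125,0,0],[0,0,0]],[[0,0,0],[0,0,0]]])

```text
time: 7.2
tcp_pos: [0.6297, 0.0564, 0.0478]
eef_rot: [2.425, 1.996, -0.001]
force: [-0.5, -0.6, -1.0]
gripper_width: 0.3
finger_force: 0.0
```

Request:
apply_moves(series=[[[-0.01,0,0],[0,0,0]],[[-0.01,0,0],[0,0,0]],[[-0.01,0,0],[0,0,0]],[[-0.01,0,0],[0,0,0]],[[-0.01,0,0],[0,0,0]],[[0,0,0],[0,0,0]]])

```text
time: 7.8
tcp_pos: [0.6257, 0.0368, 0.0476]
eef_rot: [2.426, 1.996, -0.002]
force: [0.2, 0.4, -0.3]
gripper_width: 0.299
finger_force: 0.0
```

```bash
cat > st.py <<'E'
from m import *
def stack(n):
    p=eyes.camera(n); w,z,hsv=meas(p,n)
    np.savez(f"{n}_l.npz",**p)
    sat=(hsv[...,1]>130)&(hsv[...,0]<25)&(hsv[...,0]>4)
    reg=(np.abs(w[...,:2]-[.61,-.05])<[.07,.16]).all(-1)
    u=np.array([np.cos(np.radians(78.8)),np.sin(np.radians(78.8))]); v=np.array([u[1],-u[0]])
    for l,lo,hi in (("mid",.06,.073),("brim",.036,.043),("bas",.025,.043),("plinth",.008,.019),("spare",.086,.098)):
        m=reg&(z>lo)&(z<hi)
        if l!="plinth": m&=sat
        P=w[m][:,:2]
        if len(P)>20:
            q=np.c_[(P-[.61,-.04])@u,(P-[.61,-.04])@v]*1000
            print(n,l,len(P),"u",np.round(np.percentile(q[:,0],[0,1,99,100]),1),"v",np.round(np.percentile(q[:,1],[0,1,99,100]),1),*rect(P))
if __name__=="__main__":
    go(.61,-.04,.047,78.9)
    stack("top");stack("scene")
E
python3 st.py
```

```text
tcp [625.7  36.8  47.6] xang 78.9 tilt [-0.    -0.001 -1.   ] units(0.4) [-0.1959 -0.0017  0.0018] turn z units 0.0 t 7.8 F [ 0.2   0.35 -0.25] w 0.299
top mid 526 u [-122.5 -122.2   45.5   61.5] v [-32.2 -31.8  33.5  34.1] [605.  -70.1] [ 66.2 184.1] 78.73
top brim 292 u [-116.5 -115.    50.5   53.5] v [-32.7 -32.2  29.3  29.7] [602.2 -70.6] [ 62.3 170. ] 78.99
top bas 334 u [-116.5 -114.7   50.7   53.5] v [-32.7 -32.3  29.2  29.7] [602.2 -70.6] [ 62.3 170. ] 78.99
top plinth 406 u [-156.  -110.3   56.9   67.7] v [-63.1 -42.   44.4  97.3] [614.2 -86.6] [130.2 239.4] 88.39
scene mid 506 u [-119.7 -119.    48.9   51.3] v [-35.3 -34.   32.8  33.9] [602.6 -73.5] [ 69.1 170.5] 79.6
scene brim 112 u [-98.4 -95.7  83.9  86.5] v [-33.3 -13.8  32.9  33.7] [608.7 -45.5] [ 66.9 184.9] 78.18
scene bas 317 u [-99.  -98.1  85.2  87.2] v [-33.3   6.4  32.9  33.7] [608.8 -45.5] [ 66.9 186.2] 78.31
scene plinth 542 u [-109.4 -107.3   98.9  100.1] v [12.4 15.3 42.9 43.7] [636.9 -50. ] [ 30.6 209.5] 78.46
```

Request:
apply_moves(series=[[[-0.01,0,0],[0,0,0]],[[-0.01,0,0],[0,0,0]],[[-0.01,0,0],[0,0,0]],[[-0.005,0,0],[0,0,0]],[[0,0,0],[0,0,0]]])

```text
time: 8.4
tcp_pos: [0.6233, 0.0237, 0.0478]
eef_rot: [2.425, 1.997, -0.0]
force: [0.5, -0.4, 0.1]
gripper_width: 0.299
finger_force: 0.0
```

Request:
apply_moves(series=[[[-0.005,0,0],[0,0,0]],[[0,0,0],[0,0,0]]])

```text
time: 8.6
tcp_pos: [0.6231, 0.0224, 0.0479]
eef_rot: [2.424, 1.998, 0.0]
force: [0.9, 0.7, -0.1]
gripper_width: 0.3
finger_force: 0.1
```

```bash
python3 st.py
```

```text
tcp [623.1  22.4  47.9] xang 78.97 tilt [ 0. -0. -1.] units(0.4) [-0.1593 -0.0023  0.0021] turn z units 0.018 t 8.6 F [ 0.92  0.71 -0.08] w 0.3
top mid 517 u [-137.  -136.6   30.8   36.4] v [-32.1 -31.6  33.4  34. ] [601.1 -89.6] [ 65.8 173.3] 79.03
top brim 339 u [-130.8 -129.    36.5   37.8] v [-32.6 -32.1  29.5  30.2] [599.9 -85.4] [ 62.6 168.8] 78.42
top bas 377 u [-130.8 -128.9   36.2   37.8] v [-32.6 -32.2  29.4  30.2] [599.9 -85.4] [ 62.7 168.8] 78.48
top plinth 372 u [-110.8 -109.5   40.7   50.9] v [-52.7 -42.   46.7  71. ] [612.7 -68.5] [116.  164.8] 85.41
scene mid 499 u [-133.9 -133.4   32.4   34.8] v [-35.7 -33.8  33.1  33.9] [599.5 -88.5] [ 69.1 168.5] 79.25
scene brim 106 u [-98.2 -95.8  83.9  86.7] v [-14.6  -8.3  33.   34.2] [618.3 -47.1] [ 47.6 184.9] 77.81
scene bas 321 u [-99.1 -97.9  84.9  87.3] v [-14.6  11.   33.2  34.2] [618.4 -47.5] [ 48.3 186.4] 78.32
scene plinth 544 u [-109.4 -107.3   98.9  100.7] v [12.  15.3 42.4 43.2] [636.5 -49.6] [ 30.5 210.1] 78.47
```

Request:
apply_moves(series=[[[-0.0025,0,0],[0,0,0]],[[-0.0025,0,0],[0,0,0]],[[0,0,0],[0,0,0]]])

```text
time: 9.0
tcp_pos: [0.6227, 0.0207, 0.0478]
eef_rot: [-2.424, -1.998, -0.001]
force: [0.6, 0.8, 0.1]
gripper_width: 0.298
finger_force: 0.4
```

Request:
apply_moves(series=[[[-0.0025,0,0],[0,0,0]],[[0,0,0],[0,0,0]]])

```text
time: 9.2
tcp_pos: [0.6225, 0.0196, 0.0478]
eef_rot: [2.425, 1.998, 0.0]
force: [0.4, 1.3, 0.5]
gripper_width: 0.301
finger_force: 0.5
```

Request:
apply_moves(series=[[[-0.0025,0,0],[0,0,0]],[[0,0,0],[0,0,0]]])

```text
time: 9.4
tcp_pos: [0.6223, 0.0185, 0.0478]
eef_rot: [2.425, 1.998, 0.0]
force: [0.7, 0.6, 0.8]
gripper_width: 0.299
finger_force: 0.5
```

```bash
python3 st.py
```

```text
tcp [622.3  18.5  47.8] xang 78.97 tilt [ 0.  0. -1.] units(0.4) [-0.1494 -0.0022  0.002 ] turn z units 0.017 t 9.4 F [0.67 0.61 0.83] w 0.299
top mid 511 u [-141.2 -140.4   26.2   30.1] v [-31.9 -31.6  33.1  34. ] [600.3 -94.7] [ 65.9 171.2] 78.82
top brim 300 u [-135.2 -133.    31.7   34.3] v [-32.1 -31.8  29.3  29.7] [599.  -89.3] [ 61.7 169.5] 78.69
top bas 339 u [-135.2 -133.    31.2   34.3] v [-32.4 -32.2  29.2  29.7] [598.8 -89.2] [ 61.9 169.5] 78.69
top plinth 353 u [-163.  -109.9   41.2   47. ] v [-42.2 -41.9  44.5  73.3] [609.2 -93.9] [114.8 210.2] 85.16
scene mid 505 u [-137.9 -137.4   28.2   30.2] v [-35.2 -33.4  33.3  34.3] [599.2 -93. ] [ 68.7 167.9] 79.49
scene brim 115 u [-118.7 -113.6   83.9   86.7] v [-27.1 -23.3  32.9  33.8] [610.2 -56.2] [ 60.5 206. ] 77.82
scene bas 314 u [-118.7  -98.7   84.9   87.5] v [-27.1  -6.2  32.9  33.8] [610.3 -55.8] [ 60.6 206.7] 77.89
scene plinth 560 u [-109.5 -107.3   99.1  100.2] v [11.6 14.9 42.3 43. ] [636.7 -49.9] [ 30.5 209.8] 78.11
```

Request:
apply_moves(series=[[[-0.0025,0,0],[0,0,0]],[[0,0,0],[0,0,0]]])

```text
time: 9.7
tcp_pos: [0.6222, 0.0182, 0.0478]
eef_rot: [-2.424, -1.998, -0.001]
force: [-0.0, 2.3, 0.7]
gripper_width: 0.3
finger_force: 1.2
```

```bash
python3 st.py | grep -E "tcp|scene|top mid"
```

```text
tcp [622.2  18.2  47.8] xang 78.99 tilt [ 0.     0.001 -1.   ] units(0.4) [-0.1485 -0.0022  0.002 ] turn z units 0.022 t 9.7 F [-0.04  2.34  0.69] w 0.3
top mid 507 u [-141.4 -140.9   26.2   31.9] v [-31.8 -31.6  33.5  34.3] [600.4 -93.9] [ 65.9 173.5] 78.57
scene mid 519 u [-138.3 -137.8   27.7   30.1] v [-35.3 -33.8  33.2  34.8] [599.2 -93.3] [ 68.8 168.1] 79.57
scene brim 111 u [-116.8 -100.4   84.1   86.8] v [-32.6 -21.7  33.   33.2] [607.3 -54.8] [ 65.8 203.7] 78.7
scene bas 318 u [-116.8  -98.7   85.2   87.8] v [-32.6  -1.4  33.   33.7] [607.7 -54.4] [ 66.  204.3] 79.08
scene plinth 553 u [-109.3 -107.2   98.8  100.3] v [10.3 16.  42.2 43.7] [635.  -49.6] [ 33.4 209.5] 79.16
```

The stop is felt: 2.3 N, and the finger no longer advances. I back off, rise and go above the spare tray.

Request:
apply_moves(series=[[[0.0125,0,0],[0,0,0]],[[0.0125,0,0],[0,0,0]],[[0,0,-0.06],[0,0,0]],[[0,0,-0.09],[0,0,0]],[[0,0,-0.09],[0,0,0]],[[0,0,-0.06],[0,0,0]]])

```text
time: 10.4
tcp_pos: [0.6249, 0.0272, 0.1705]
eef_rot: [2.423, 1.996, 0.003]
force: [0.1, 0.3, 0.4]
gripper_width: 0.294
finger_force: 0.0
```

Request:
apply_moves(series=[[[0.004,-0.055,0],[0,0,0]],[[0.004,-0.055,0],[0,0,0]],[[0.004,-0.055,0],[0,0,0]],[[0.004,-0.055,0],[0,0,0]],[[0.004,-0.055,0],[0,0,0]],[[0.004,-0.055,0],[0,0,0]],[[0.004,-0.055,0],[0,0,0]],[[0.004,-0.055,0],[0,0,0]],[[0,0,0],[0,0,-1]],[[0,0,0],[0,0,0]]], grip=1)

```text
time: 11.4
tcp_pos: [0.4533, 0.0738, 0.1679]
eef_rot: [2.352, 2.082, 0.001]
force: [0.6, -0.9, -0.6]
gripper_width: 0.991
finger_force: 0.0
```

```bash
python3 - <<'E'
from m import *
go(.452,.074,.011,83)
p=eyes.camera("wrist");cv2.imwrite("pics/w2.png",p["image"])
w,z,hsv=meas(p,"w"); sat=(hsv[...,1]>110)&(hsv[...,0]<25)&(hsv[...,0]>4)
reg=(np.abs(w[...,:2]-[.452,.074])<[.07,.12]).all(-1)
P=w[sat&reg&(z>.028)&(z<.04)]; print(len(P),rect(P))
E
python3 -c "
import st;st.stack('top')"
```

```text
tcp [453.3  73.8 167.9] xang 83.03 tilt [ 0.  0. -1.] units(0.4) [ 1.000e-04 -3.500e-03  3.923e-01] turn z units 0.008 t 11.4 F [ 0.65 -0.86 -0.64] w 0.991
4671 (array([449.5,  73. ]), array([ 65.7, 189.2]), 83.04)
top mid 643 u [-141.4 -140.7   48.    48.9] v [-32.  -31.7  33.3  34.1] [602.  -85.6] [ 65.8 190.3] 78.99
top brim 456 u [-135.4 -130.3   87.9   88.5] v [-32.7 -32.   33.5  34.2] [605.5 -62.8] [ 65.9 224.3] 78.08
top bas 546 u [-135.4 -129.8   88.    89.1] v [-32.7 -32.3  33.5  34.2] [605.2 -62.7] [ 65.9 224.3] 77.94
top plinth 757 u [-128.9 -108.1   98.   139.4] v [-58.8 -42.   44.   45.2] [604.1 -33.5] [103.7 268.4] 78.94
```

View pics/w2.png

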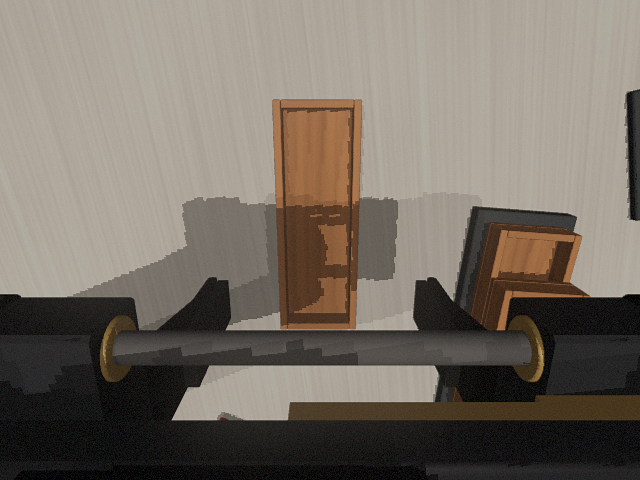

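The wrist view shows the spare at (317,215), central between the fingers at columns 230 and 415. All the measures agree to about 2 mm, so I descend and grip.

Request:
apply_moves(series=[[[0,-0.0055,0.05],[0,0,0]],[[0,0,0.06],[0,0,0]],[[0,0,0.06],[0,0,0]],[[0,0,0.06],[0,0,0]],[[0,0,0.06],[0,0,0]],[[0,0,0.04],[0,0,0]],[[0,0,0.03],[0,0,0]],[[0,0,0.02],[0,0,0]],[[0,0,0.01],[0,0,0]],[[0,0,0],[0,0,0]]])

```text
time: 12.5
tcp_pos: [0.4516, 0.0739, 0.0117]
eef_rot: [2.354, 2.081, -0.0]
force: [-0.1, -0.4, -0.0]
gripper_width: 0.997
finger_force: 0.0
```

Request:
apply_moves(series=[[[0,0,0],[0,0,0]],[[0,0,0],[0,0,0]],[[0,0,0],[0,0,0]],[[0,0,0],[0,0,0]],[[0,0,0],[0,0,0]],[[0,0,0],[0,0,0]]], grip=-1, force=15)

```text
time: 13.1
tcp_pos: [0.4515, 0.0741, 0.0121]
eef_rot: [-2.353, -2.081, -0.0]
force: [-2.4, 0.2, 5.2]
gripper_width: 0.758
finger_force: 15.0
```

Request:
apply_moves(series=[[[0,0,-0.01],[0,0,0]],[[0,0,-0.03],[0,0,0]],[[0,0,-0.06],[0,0,0]],[[0,0,-0.06],[0,0,0]],[[0,0,-0.06],[0,0,0]],[[0,0,-0.06],[0,0,0]],[[0,0,-0.04],[0,0,0.5]],[[0,0,-0.02],[0,0,0.55]],[[0,0,0],[0,0,0]]], force=20)

```text
time: 14.0
tcp_pos: [0.4526, 0.074, 0.1496]
eef_rot: [2.428, 1.992, 0.005]
force: [1.4, 0.5, -1.6]
gripper_width: 0.755
finger_force: 20.0
```

Request:
apply_moves(series=[[[-0.01,0.02,0],[0,0,0]],[[-0.02,0.04,0],[0,0,0]],[[-0.025,0.05,0],[0,0,0]],[[-0.025,0.05,0],[0,0,0]],[[-0.025,0.05,0],[0,0,0]],[[-0.025,0.05,0],[0,0,0]],[[-0.025,0.05,0],[0,0,0]],[[-0.025,0.05,0],[0,0,0]],[[-0.02,0.04,0],[0,0,0]],[[-0.02,0.03,0],[0,0,0]],[[-0.003,0.015,0],[0,0,0]],[[0,0,0],[0,0,0]]])

```text
time: 15.2
tcp_pos: [0.6089, -0.0488, 0.1472]
eef_rot: [-2.429, -1.993, 0.001]
force: [0.4, 0.4, -1.7]
gripper_width: 0.755
finger_force: 20.0
```

```bash
python3 - <<'E'
from m import *
go(.6088,-.0482,.11,78.8)
for n in("top","scene","wrist"):
    p=eyes.camera(n); w,z,hsv=meas(p,n); cv2.imwrite(f"pics/h_{n}.png",p["image"])
    sat=(hsv[...,1]>110)&(hsv[...,0]<25)&(hsv[...,0]>4)
    reg=(np.abs(w[...,:2]-[.61,-.05])<[.07,.16]).all(-1)
    for l,lo,hi in (("spare",.165,.21),("mid",.058,.073)):
        P=w[sat&reg&(z>lo)&(z<hi)]
        if len(P)>20: 
            P2=P[P[:,2]>np.percentile(P[:,2],97)-.008]; print(n,l,len(P2),rect(P2),np.round(np.percentile(P[:,2],[3,50,97]),4),"ulim",np.round(np.percentile((P2[:,:2]-[.61,-.04])@[.1942,.981],[0,100])*1000,1))
E
```

```text
tcp [608.9 -48.8 147.2] xang 78.74 tilt [-0.001 -0.001 -1.   ] units(0.4) [ 0.0014 -0.0005  0.093 ] turn z units -0.015 t 15.2 F [ 0.43  0.45 -1.65] w 0.755
top spare 277 (array([610.7, -49.9]), array([ 66.5, 189.8]), 78.68) [0.1654 0.1688 0.1729] ulim [-104.5   85.4]
top mid 221 (array([ 593.5, -130.5]), array([66. , 98.4]), 79.16) [0.0597 0.0656 0.0705] ulim [-141.3  -43. ]
scene spare 424 (array([607.4, -47.8]), array([ 70.5, 187.3]), 79.0) [0.1653 0.1692 0.1719] ulim [-101.8   85.5]
scene mid 504 (array([601.4, -83.4]), array([ 69., 189.]), 79.47) [0.0584 0.0651 0.069 ] ulim [-138.8   50.3]
wrist spare 12787 (array([609.6, -21.9]), array([ 84.5, 136.8]), 78.97) [0.1665 0.1696 0.1709] ulim [-50.8  86.1]
```

All the cameras agree: the spare is 36 mm from the middle tray and sits laterally within 1 mm. I lower it.

Request:
apply_moves(series=[[[0,0,0.03],[0,0,0]],[[0,0,0.04],[0,0,0]],[[0,0,0.04],[0,0,0]],[[0,0,0.025],[0,0,0]],[[0,0,0.015],[0,0,0]],[[0,0,0.01],[0,0,0]],[[0,0,0.0075],[0,0,0]],[[0,0,0.005],[0,0,0]],[[0,0,0],[0,0,0]]])

```text
time: 16.25
tcp_pos: [0.6089, -0.0482, 0.0789]
eef_rot: [2.428, 1.994, 0.0]
force: [-0.5, -0.0, -2.7]
gripper_width: 0.758
finger_force: 20.0
```

Request:
apply_moves(series=[[[0,0,0.005],[0,0,0]],[[0,0,0.005],[0,0,0]],[[0,0,0],[0,0,0]]])

```text
time: 16.55
tcp_pos: [0.6086, -0.0481, 0.0746]
eef_rot: [-2.428, -1.994, 0.0]
force: [-0.5, -0.5, -1.9]
gripper_width: 0.756
finger_force: 20.0
```

Request:
apply_moves(series=[[[0,0,0.005],[0,0,0]],[[0,0,0.0025],[0,0,0]],[[0,0,0],[0,0,0]]])

```text
time: 16.85
tcp_pos: [0.6086, -0.0482, 0.0715]
eef_rot: [-2.428, -1.994, 0.0]
force: [-0.5, 0.3, -3.2]
gripper_width: 0.758
finger_force: 20.0
```

Request:
apply_moves(series=[[[0,0,0.0025],[0,0,0]],[[0,0,0],[0,0,0]]])

```text
time: 17.05
tcp_pos: [0.6087, -0.0481, 0.0707]
eef_rot: [-2.428, -1.994, 0.0]
force: [-0.4, 0.6, -1.8]
gripper_width: 0.758
finger_force: 20.0
```

The feet are in the well. While the spare barely touches, I slide it to the stop in 1 mm steps.

Request:
apply_moves(series=[[[0.0025,0,0],[0,0,0]],[[0.0025,0,0],[0,0,0]],[[0,0,0],[0,0,0]]])

```text
time: 17.35
tcp_pos: [0.6092, -0.0459, 0.0708]
eef_rot: [-2.428, -1.994, -0.0]
force: [0.2, -0.4, -2.1]
gripper_width: 0.753
finger_force: 20.0
```

Request:
apply_moves(series=[[[0.0025,0,0],[0,0,0]],[[0,0,0],[0,0,0]]])

```text
time: 17.55
tcp_pos: [0.6093, -0.0455, 0.0708]
eef_rot: [2.428, 1.993, -0.0]
force: [-0.4, -1.1, -2.0]
gripper_width: 0.757
finger_force: 20.0
```

```bash
python3 - <<'E'
import st
st.go(.61,-.05,.07,78.8)
st.stack('top');st.stack('scene')
E
```

```text
tcp [609.3 -45.5  70.8] xang 78.78 tilt [ 0. -0. -1.] units(0.4) [-0.0108  0.0038  0.0021] turn z units -0.006 t 17.55 F [-0.41 -1.06 -1.97] w 0.757
top mid 596 u [-141.2 -140.5  -38.5  -36. ] v [-31.9 -31.4  32.6  33.5] [ 593.5 -127.1] [ 65.3 105.1] 79.16
top brim 71 u [-134.8 -134.   -44.6  -43.1] v [-32.2 -32.   27.3  29.8] [ 575.1 -134.4] [ 54.9 103.4] 122.7
top bas 91 u [-134.8 -133.8  -42.9  -40.9] v [-32.2 -32.1  26.6  29.8] [ 574.9 -133.2] [ 55.2 105.3] 121.72
top plinth 161 u [-110.8 -110.3  -39.9  120.5] v [-42.3 -42.1 -28.9  25.7] [596.3 -30. ] [ 26.9 239.7] 65.28
top spare 244 u [-100.8 -100.8  -42.1  -39.8] v [-30.7 -30.5  35.2  36. ] [ 598.9 -109.6] [61.  66.6] 168.55
scene mid 493 u [-138.  -137.5   81.4   84.9] v [-33.9 -32.8  33.4  40.8] [608.7 -67.3] [ 73.  223.1] 77.77
scene brim 149 u [-103.1  -98.5   87.6   88.8] v [13.  16.7 33.3 33.7] [638.5 -52.7] [ 19.1 191.3] 83.65
scene bas 360 u [-103.1  -98.4   87.4   88.8] v [ 5.4 12.2 33.  33.7] [638.4 -52.4] [ 26.4 191. ] 85.97
scene plinth 568 u [-109.3 -107.3   99.7  100.4] v [-7.1 -3.5 42.8 43.5] [628.4 -48.5] [ 49.7 209.8] 79.88
scene spare 419 u [-99.2 -98.8  86.8  87.7] v [-33.8 -32.7  34.4  34.7] [609.3 -45.7] [ 68.4 186.9] 78.89
```

The step is about 39 to 40 mm. I seat the spare, release and rise.

Request:
apply_moves(series=[[[0,0,0.0015],[0,0,0]],[[0,0,0],[0,0,0]],[[0,0,0],[0,0,0]]], force=5)

```text
time: 17.95
tcp_pos: [0.6094, -0.0454, 0.0702]
eef_rot: [2.428, 1.993, 0.0]
force: [0.8, -1.0, -0.8]
gripper_width: 0.757
finger_force: 5.0
```

Request:
apply_moves(series=[[[0,0,0],[0,0,0]],[[0,0,0],[0,0,0]],[[0,0,0],[0,0,0]],[[0,0,0],[0,0,0]]], grip=0.9)

```text
time: 18.35
tcp_pos: [0.6095, -0.0451, 0.0703]
eef_rot: [2.428, 1.994, 0.001]
force: [0.6, -0.5, 0.2]
gripper_width: 0.936
finger_force: 0.0
```

Request:
apply_moves(series=[[[0,0,-0.01],[0,0,0]],[[0,0,-0.04],[0,0,0]],[[0,0,-0.08],[0,0,0]],[[0,0,-0.1],[0,0,0]],[[0,-0.1,-0.1],[0,0,0]],[[0,-0.1,0],[0,0,0]],[[0,-0.1,0],[0,0,0]],[[0,-0.1,0],[0,0,0]],[[0,0,0],[0,0,0]]])

```text
time: 19.25
tcp_pos: [0.453, -0.014, 0.1984]
eef_rot: [-2.423, -1.994, -0.003]
force: [0.6, 0.3, 0.4]
gripper_width: 0.949
finger_force: 0.0
```

```bash
python3 - <<'E'
import st
from m import *
st.go(.61,-.05,.07,78.8)
st.stack('top');st.stack('scene')
i=dict(np.load('scene_l.npz'))['image'][180:330,200:480];cv2.imwrite("pics/f.png",cv2.resize(i,None,fx=2.8,fy=2.8,interpolation=2))
E
```

```text
tcp [453.  -14.  198.4] xang 78.89 tilt [-0.001  0.004 -1.   ] units(0.4) [-0.0139  0.403   0.3204] turn z units 0.022 t 19.25 F [0.6  0.33 0.42] w 0.949
top mid 1652 u [-141.  -139.7   81.1   86. ] v [-31.7 -31.2  31.5  33.5] [605.6 -67.2] [ 65.2 227. ] 78.76
top brim 104 u [-134.7 -134.4   86.8   87.1] v [-32.3 -32.   28.6  29.1] [599.8 -62.2] [ 60.2 223.8] 81.53
top bas 134 u [-134.7 -134.2   87.    87.7] v [-32.4 -32.3  28.6  29.1] [599.9 -61.9] [ 60.2 224.4] 81.53
top plinth 275 u [-154.5 -121.2  100.6  140.6] v [-42.1 -41.9  71.7  90.1] [612.3 -54.8] [121.9 302.5] 88.4
top spare 659 u [-100.9 -100.4   87.7   88.3] v [-31.  -30.4  34.6  35.3] [610.9 -46.6] [ 66.2 189.2] 78.69
scene mid 893 u [-138.  -137.2   83.1   85.8] v [-36.1 -31.7  33.7  34.7] [604.4 -65.3] [ 69.8 224. ] 78.37
scene brim 151 u [-116.8 -105.    87.2   88.1] v [-21.8  -3.3  32.8  33.2] [626.2 -61.2] [ 50.1 209.2] 68.68
scene bas 353 u [-116.8  -98.9   87.    88.1] v [-21.8  14.9  32.9  34.4] [625.2 -60.1] [ 51.2 209.8] 69.74
scene plinth 560 u [-109.4 -107.2   99.6  100.8] v [-6.7 -0.8 42.5 44.3] [628.2 -48. ] [ 48.8 210.6] 79.73
scene spare 605 u [-99.1 -98.6  86.7  87.6] v [-32.6 -31.9  34.1  35.4] [610.2 -45.9] [ 68.  186.7] 78.83
```

View pics/f.png

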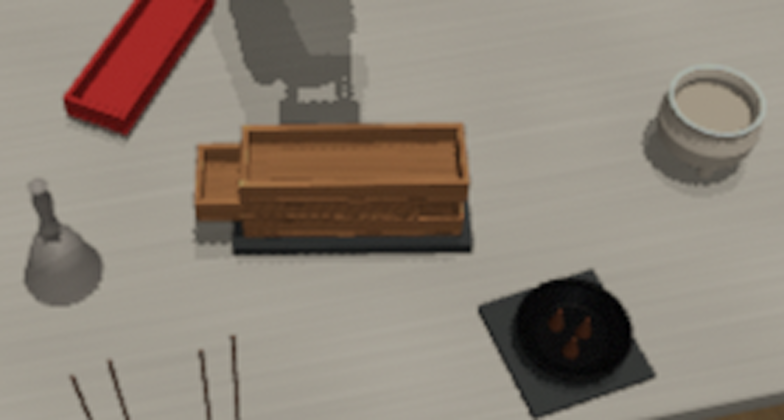

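The crop shows the stack as wanted. The middle tray is out towards the bell (left end at 195,180), and the spare lies flat on top with its far end back at the plinth end (468,150). The bell, censer and dish have not moved, so I hand in the job.

```bash
python3 -c "
from h import *
print(job_done())"
```

```text
the job is handed in; nothing more can be done
None
```

I handed the job in at about 19 s with no verdict returned: by the cameras, the middle tray is about 40 mm out towards the bell, at its stop, and the spare lies flat on top, stepped back 39–40 mm towards the censer; the base tray has not moved measurably and the bell, censer, coaster and dish look undisturbed.

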